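# Fit the capped sieve top to the dusting shaker and take off only the cap

### The job

Get the steel dusting shaker ready to use: without taking the black cap off it, pick up the sieve top by its steel collar, lower it into the can with its red marks in line with the can's red marks, and turn it clockwise (seen from above) until it stops. Then lift off the black cap alone, leaving the sieve locked down and undisturbed and the can standing where it is, and finish still holding the cap in the gripper, at least 5 cm clear above the sieve. Do not drop the top in from above, and leave the other things on the worktop alone.

Things in the scene. Friction and masses are not known exactly. Their poses are not given: they have to be found in the camera images.
- shaker_can: open steel shaker can, loose, about 0.5 kg, round, 72 mm across (74 at the rolled rim), 95 mm high, standing on the worktop. Origin: centre of its underside, z up. Two red ticks, on the outer wall and rim at its +x and -x, mark the notches in its mouth; the two sides are equal, so a half turn changes nothing.
- can_mouth (a point): centre of the can's mouth, 95 mm above its origin, axes as the can. A flat lip 4 mm thick, top level with the rim, leaves a 52 mm opening, with two 40 degree notches at +x and -x. Lugs let down through them slide under the lip when turned clockwise from above (negative about z) to a firm stop at about 0.96 rad; the other way stops within 0.1 rad. Light to turn, no spring, stays as left.
- sieve_lid: sieve lid (inner lid), loose, steel, about 0.09 kg; starts upright on the worktop, cap on. Origin: centre of its underside, z up. Plug 48 mm across, 0 to 14 mm up, with two lugs at its +x and -x reaching 29 mm from the axis, 12 mm wide, 1 to 8 mm up. Above the cap's seat (34 mm up) a sieve boss 37 mm across, to 52 mm up, inside the cap.
- lid_collar (a point): middle of the lid's knurled round collar, 24 mm above the lid's origin, axes as the lid: collar 60 mm across, 20 mm high, to be gripped by its sides from above in any direction. Two red marks on its side and top edge stand above the lugs (half turn symmetric). Seated, its underside rests on the can's rim: lid origin 81 mm above the can's, 2 mm play sideways and (locked) upward.
- dust_cap: black plastic dust cap (outer lid), loose, about 0.03 kg, an upside-down cup with fine ribs, 47 mm across, 42 mm inside, 30 mm high. Origin: centre of its open lower rim, z up. Sits loosely over the sieve boss, rim on the collar's top (34 mm above the lid's origin), held by its weight only: gripped by its sides and lifted straight up it comes off alone.
- rack_corner (a point): top of the near right corner of the fixed two-tier dish rack on the drainer, 0.41 m above the worktop; the rack reaches from here 0.44 m to the left (+y) and 0.29 m back (+x). Keep the arm and gripper out of it, above all when leaving the start pose.
- utensil_crock: square white crock full of kitchen tools, fixed, 122 x 149 mm, 367 mm high, at the back left. Origin: centre of its underside. The tallest thing near the work; canister, pepper mill, bottles and small jars along the back and right are fixed too.
- coffee_jar: tall clear jar of ground coffee, 90 mm across, 182 mm high; bystander, to be left alone. Origin: centre of its underside.
- yellow_jug: yellow jug with a handle, 115 x 170 mm, 170 mm high; bystander, to be left alone. Origin: centre of its underside.
- spice_jar_a: small glass spice jar with a green cap, 46 mm across, 106 mm high; bystander, to be left alone. Origin: centre of its underside.
- tumbler: clear drinking glass, 80 mm across, 91 mm high; bystander, to be left alone. Origin: centre of its underside.
- teaspoon: steel teaspoon lying flat, 137 x 28 mm, 13 mm high; bystander, to be left alone. Origin: centre of its underside.

How it is judged (in metres and radians):
On the way, in this order (a step that is already met when the one before it is completed fails the run):
1. the sieve top, cap still on it, stands lowered into the can's mouth, its lugs down through the notches (z of sieve_lid in the frame of shaker_can between 0.0785 and 0.0835 m and horizontal distance between sieve_lid and shaker_can below 0.005 m and angle between the z axis of sieve_lid and the z axis of shaker_can, either way round below 0.06 rad and z of dust_cap in the frame of sieve_lid between 0.03 and 0.04 m and horizontal distance between dust_cap and sieve_lid below 0.008 m and angle between the x axis of sieve_lid and the x axis of shaker_can, either way round below 0.35 rad), for 0.1 s.
2. the sieve top is turned home under the lip, cap still on it (z of sieve_lid in the frame of shaker_can between 0.0785 and 0.0835 m and horizontal distance between sieve_lid and shaker_can below 0.005 m and angle between the z axis of sieve_lid and the z axis of shaker_can, either way round below 0.06 rad and angle between the x axis of sieve_lid and the x axis of shaker_can, either way round above 0.8 rad and z of dust_cap in the frame of sieve_lid between 0.03 and 0.04 m and horizontal distance between dust_cap and sieve_lid below 0.008 m), for 0.2 s.
3. the cap alone is up in the gripper, the sieve still locked in the can (z of sieve_lid in the frame of shaker_can between 0.0785 and 0.0835 m and horizontal distance between sieve_lid and shaker_can below 0.005 m and angle between the z axis of sieve_lid and the z axis of shaker_can, either way round below 0.06 rad and angle between the x axis of sieve_lid and the x axis of shaker_can, either way round above 0.8 rad and z of dust_cap in the frame of sieve_lid above 0.084 m and contact force between the fingers and dust_cap above 1 N and contact force between each of dust_cap, the fingers and sieve_lid below 0.05 N and contact force between dust_cap and shaker_can below 0.05 N), for 0.2 s.
At the end, for the whole second after the job is handed in: Gripper holds the cap still, rim 50 mm or more above the lid collar, touching neither lid nor can; lid seated in the can (81 mm +/-2.5 up, 5 mm off axis, 0.06 rad level), turned 0.8 rad or more from the notches, not touched; can upright, moved under 50 mm (all of step 3 and height (world z) of shaker_can below 0.004 m and angle between shaker_can's own z axis and vertical below 0.05 rad and distance of shaker_can from where it was at the start of the episode below 0.05 m and linear speed of dust_cap below 0.03 m/s and linear speed of sieve_lid below 0.02 m/s); the arm keeps its last pose, push and grip.
It fails at once if the cap comes off while the sieve lid is not seated and locked in the can (or the lid is disturbed once the cap is off) (z of dust_cap in the frame of sieve_lid above 0.046 m and not (z of sieve_lid in the frame of shaker_can between 0.0785 and 0.0835 m and horizontal distance between sieve_lid and shaker_can below 0.005 m and angle between the z axis of sieve_lid and the z axis of shaker_can, either way round below 0.06 rad and angle between the x axis of sieve_lid and the x axis of shaker_can, either way round above 0.8 rad)).
It fails at once if the sieve top is let go in the air and dropped (contact force between the fingers and sieve_lid below 0.02 N and height (world z) of sieve_lid above 0.012 m and z of sieve_lid in the frame of shaker_can above 0.099 m).
It fails at once if the can is lifted, tipped or pushed away (height (world z) of shaker_can above 0.012 m or angle between shaker_can's own z axis and vertical above 0.2 rad or distance of shaker_can from where it was at the start of the episode above 0.05 m).
It fails at once if the sieve top is tipped over (angle between sieve_lid's own z axis and vertical above 0.5 rad).
It fails at once if a bystander is knocked or moved (distance of any of coffee_jar, yellow_jug, spice_jar_a, tumbler, teaspoon from where it was at the start of the episode above 0.03 m).
It also fails if it takes over 56 s, if anything falls off the work surface, if the arm or the gripper's body presses on something with over 40 N, if the wrist force passes 120 N, or if a joint passes its speed limit or range.

### The arm

A 6-joint arm with a two-finger parallel gripper is mounted at the origin on a cart in front of the work surface, level with it; the furniture and walls round the work are solid. World frame = base frame: x ahead of the robot, y to its left, z up, the work surface at z = 0. Lengths are in mm, angles in rad, forces in N, time in s.
With the tool pointing down it reaches from about 350 to 975 mm from the base axis. Payload 7.1 kg.
Tool frame: the origin (TCP) lies midway between the tips of the shut fingers; the grasp point (between the pads) lies 19 mm behind it (ctrl.grip_depth is the distance from the TCP to the grasp point, in mm); z points along the fingers, y is the line along which they close (so a half turn about z gives the same grasp; the last joint's range is limited). The gripper opens to 88 mm and grips with 3 to 60 N. Pads are 20 mm wide; open, the fingers measure 115 mm over their backs; the gripper's body (75 mm by 178 mm) begins 61 mm behind the grasp point.
Start: joints at [1.14, 0.423, 1.63, -0, 1.089, -0.019], TCP at [250.13, 572.748, 222.675] pointing down, gripper open.
Joint ranges: [-3, 3], [-0.9, 2.11], [0.09, 2.58], [-1.31, 4.45], [0.11, 2.69], [-2.54, 2.54]. Speed limits (rad/s): [2.39, 2.39, 3.01, 3.14, 3.14, 3.14].

### API

Orientations are given as a rotation vector (axis times angle).
In Python, from workcell import get_obs, vision, ctrl gives the robot as it stands.
- The arm moves only by the tool step_arm, never from a script. Its argument "plan" is a list of rows, each a list of 7 numbers: the opening, from -1 (shut) to 1 (fully open), then the shift along the tool's x, y, z as a fraction of full scale, then the turn, a rotation vector about the tool's x, y, z as a fraction of full scale. In form: [[fingers, dx, dy, dz, wx, wy, wz], ...]. A call has 1 to 20 rows; each row shifts and turns the commanded pose from where the row before left it, along the tool's axes as they then stand; what a row does not reach is not made up. Full scale, the value 1, is 50 mm for a shift and 0.12 rad for a turn. A row lasts 1/8 s, in which the tool goes at most 62.5 mm and 10.7 degrees, less where a joint would pass 70% of its speed; a pose out of reach is approached as far as the arm can. A call with a number of a shift or a turn outside -1 to 1 is refused whole. A call with a gripper value outside its range is refused whole. The fingers move at their own pace and stop on an object; the grip force is fixed at half the most. Time passes only in rows, so rows that do not move let the fingers close. It gives the time, the measured TCP pose, the force, the opening and the grip force at its end, in the units of the state.
- get_obs(): the state, without advancing time (a new reading comes with each control period).
- vision.get_image(name): name is "scene" or "top"; returns a dict with "pixels" (400x640x3 uint8, red, green, blue), "depth" (400x640 float32, mm along the optical axis (not along the pixel's ray), 0 where there is no reading), "fx", "fy", "cx", "cy" (pixels), "k1" (the pictures are not rectified: a ray, as slopes to the right and down, at radius r is drawn at 1 + k1 r^2 times it, then the intrinsics apply), "T" (4x4, takes a point from camera to world coordinates). Camera axes: x right, y down, z forward; pixel columns grow to the right and rows downward; lengths in mm; the calibration is good to about 2 mm. A picture is of the moment at which its call begins.
- ctrl.close_job(): hands the job in; it is judged then, once.
The state is a dict: "t": time; "qpos": joint angles; "qvel": joint speeds; "joint_torque": joint torques, N m; "ee_pos": TCP position; "orientation": TCP orientation; "ft_force": force on the tool from outside, world axes, zero at the start; "moment": the same for the moment, N m; "width": finger opening in mm; "grasp_force": force on a finger pad.
Only numpy, scipy, OpenCV 4.12 (cv2) and the standard library are available. Lean on these libraries where they do the work, as an engineer would, in place of code of your own. Each camera call takes 0.05 s, during which the arm holds its last target. There are 200 camera calls.

## Working session

There is one attempt and no reset: what is moved stays moved. The work goes in short steps, Python scripts to look and compute and a tool call to move; the robot and the scene stay as the last step left them, time stands still between calls to the robot, and variables do not carry over. Pictures are saved under pics/ and viewed, at most 10 in all, crops included, and the job is handed in when it is done.

Besides the shell and the picture viewer there is one more tool, called after "Request:" in YAML: its name, and indented under it one key for each argument. step_arm: Moves the arm, as the interface text tells. Its arguments: {"type":"object","properties":{"plan":{"type":"array","items":{"type":"array","items":{"type":"number","minimum":-1,"maximum":1}}}},"required":["plan"]}

```bash
mkdir -p pics; cat > h.py <<'E'
import numpy as np, cv2
from workcell import get_obs, vision, ctrl
def grab(n):
    im=vision.get_image(n); np.savez('%s.npz'%n,**im); return im
def load(n): return dict(np.load('%s.npz'%n))
def save(im,name,box=None,s=1):
    p=im['pixels'][...,::-1]
    if box: p=p[box[1]:box[3],box[0]:box[2]]
    cv2.imwrite('pics/'+name,cv2.resize(p,None,fx=s,fy=s,interpolation=cv2.INTER_CUBIC))
def rays(im,uv):
    uv=np.atleast_2d(np.array(uv,float))
    d=np.stack([(uv[:,0]-im['cx'])/im['fx'],(uv[:,1]-im['cy'])/im['fy']],1)
    u=d.copy()
    for _ in range(20): u=d/(1+im['k1']*(u**2).sum(1,keepdims=True))
    return np.c_[u,np.ones(len(u))]
def onplane(im,uv,z):
    T=im['T']; r=rays(im,uv)@T[:3,:3].T; o=T[:3,3]
    return o+r*((z-o[2])/r[:,2])[:,None]
def bydepth(im,uv):
    uv=np.atleast_2d(uv); T=im['T']; d=im['depth'][uv[:,1].astype(int),uv[:,0].astype(int)]
    return (rays(im,uv)*d[:,None])@T[:3,:3].T+T[:3,3]
E
python3 - <<'E'
from h import *
for n in('scene','top'):
    im=grab(n); save(im,n+'0.png'); print(n,im['T'].round(3),im['fx'],im['k1'])
print(get_obs())
E
```

```text
scene [[ 4.550000e-01 -5.660000e-01  6.880000e-01 -3.361990e+02]
 [-8.900000e-01 -2.750000e-01  3.630000e-01 -4.479450e+02]
 [-1.600000e-02 -7.780000e-01 -6.290000e-01  1.015408e+03]
 [ 0.000000e+00  0.000000e+00  0.000000e+00  1.000000e+00]] 442.87995217889363 0.01282063023907479
top [[-4.000000e-03 -9.930000e-01  1.150000e-01  3.664590e+02]
 [-1.000000e+00  2.000000e-03 -1.500000e-02  3.020900e+01]
 [ 1.500000e-02 -1.150000e-01 -9.930000e-01  1.300296e+03]
 [ 0.000000e+00  0.000000e+00  0.000000e+00  1.000000e+00]] 424.26278530858434 -0.015749788550038318
{'t': 0.1, 'qpos': array([ 1.13998075e+00,  4.23738013e-01,  1.63057327e+00, -4.71584057e-05,
        1.08862344e+00, -1.89830252e-02]), 'qvel': array([-0.00051009, -0.00060702, -0.00152304,  0.00018957,  0.0016794 ,
        0.00036373]), 'joint_torque': array([ 4.04640823e-04, -5.45623863e+01, -2.74324912e+01,  6.44612010e-02,
        1.88595999e-02, -1.65442128e-05]), 'ee_pos': array([249.95584131, 572.30947315, 222.01176671]), 'orientation': array([-6.42256448e-01, -3.07497677e+00,  2.06948617e-03]), 'ft_force': array([0.14511524, 0.53551527, 1.08460201]), 'moment': array([ 0.02812373,  0.02490707, -0.03354996]), 'grasp_force': 0.0, 'width': 87.51897965331557}
```

View pics/scene0.png

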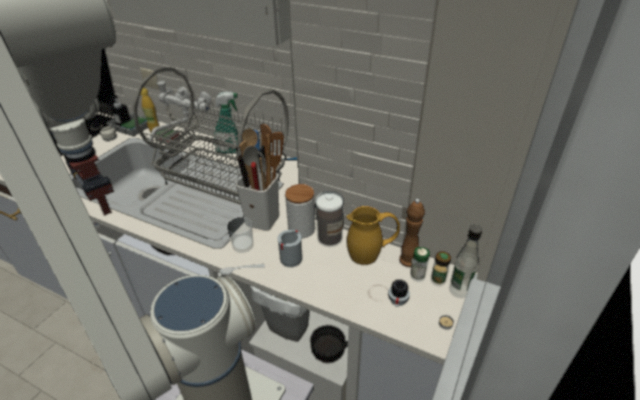

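View pics/top0.png

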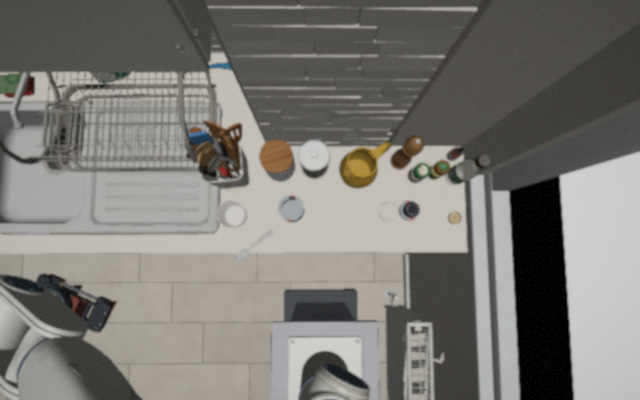

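The scene view shows the can at about (290,247) and the capped lid at (399,291). In the top view they are at (291,208) and (410,210). The tumbler is left of the can and the jug is behind, between the can and the lid. Next I'll zoom in on both.

```bash
python3 - <<'E'
from h import *
t=load('top'); s=load('scene')
def c(im,x,y,r=20): return cv2.resize(im['pixels'][y-r:y+r,x-r:x+r,::-1],(300,300),interpolation=cv2.INTER_NEAREST)
cv2.imwrite('pics/z1.png',np.vstack([np.hstack([c(t,291,208),c(t,410,210)]),np.hstack([c(s,290,247),c(s,399,291)])]))
for n,im in(('t',t),('s',s)):
    p=im['pixels'].astype(int); r,g,b=p[...,0],p[...,1],p[...,2]
    m=((r-np.maximum(g,b))>25).astype(np.uint8)
    k,l,st,ce=cv2.connectedComponentsWithStats(m)
    for i in range(1,k):
        if 180<ce[i][1]<310 and 200<ce[i][0]<480: print(n,st[i],ce[i].round(1),bydepth(im,ce[i:i+1]).round(0))
# depth points
for a in [(291,208),(410,210),(410,204),(390,211),(232,214)]: print(a,bydepth(t,[a]).round(0))
for nm,(x,y,r) in {'can':(291,208,18),'lid':(410,210,16)}.items():
    v,u=np.mgrid[y-r:y+r,x-r:x+r]; P=bydepth(t,np.c_[u.ravel(),v.ravel()])
    for lo,hi in((85,102),(26,40),(55,72)):
        q=P[(P[:,2]>lo)&(P[:,2]<hi)]
        if len(q)>5: print(nm,lo,hi,len(q),q.min(0).round(1),q.max(0).round(1),q.mean(0).round(1))
E
```

```text
t [357 181   1   1   1] [357. 181.] [[557. -92. 114.]]
t [364 181   1   1   1] [364. 181.] [[ 556. -112.  118.]]
t [291 195   3   2   5] [292.2 195.6] [[518.  92.  92.]]
t [407 200   3   3   8] [407.9 201.1] [[ 508. -253.   37.]]
t [410 217   3   4  10] [411.  218.2] [[ 457. -262.   31.]]
t [288 219   3   2   5] [288.8 219.6] [[449. 101.  90.]]
s [286 184  28  19 401] [299.3 192.8] [[620. 132. 158.]]
s [410 202  13  14 115] [416.2 208.3] [[ 625. -241.  226.]]
s [363 207   1   1   1] [363. 207.] [[638. -79. 163.]]
s [366 207   1   1   1] [366. 207.] [[638. -89. 166.]]
s [368 207   1   1   1] [368. 207.] [[642. -94. 165.]]
s [376 213  18   7  73] [383.3 215.2] [[ 632. -147.  161.]]
s [348 215   4   5  10] [349.5 216.9] [[581. -60. 161.]]
s [359 222   3   2   3] [360.  222.3] [[ 565. -100.  167.]]
s [369 223   3   1   3] [370. 223.] [[ 573. -128.  169.]]
s [374 222   2   1   2] [374.5 222. ] [[ 581. -139.  171.]]
s [410 222  11   3  20] [415. 223.] [[ 620. -245.  178.]]
s [296 230   2   2   3] [296.3 230.7] [[518.  88.  97.]]
s [353 231  23  17 208] [364.8 238.5] [[ 558. -120.  117.]]
s
[... 318 characters left out ...]
[409.  249.9] [[ 611. -242.   77.]]
s [401 260   9   6  23] [405.3 262.7] [[ 615. -236.   15.]]
s [395 297   4   7  18] [396.8 300.1] [[ 455. -264.   30.]]
(291, 208) [[491. 100.  -0.]]
(410, 210) [[ 478. -253.   62.]]
(410, 204) [[ 496. -253.   65.]]
(390, 211) [[ 481. -205.    1.]]
(232, 214) [[472. 279.  11.]]
can 85 102 237 [447.4  60.8  85.2] [520.4 132.1 101.1] [484.1  95.5  94.7]
can 26 40 13 [448.6  65.6  26.9] [518.  116.7  39.6] [477.8  89.6  33.5]
can 55 72 13 [449.8  61.6  55.7] [518.4 102.4  69. ] [485.6  84.2  63.5]
lid 26 40 97 [ 453.7 -285.3   27.3] [ 511.5 -228.7   39.5] [ 478.2 -246.7   33.8]
lid 55 72 202 [ 460.6 -280.1   56.4] [ 505.  -235.9   68.9] [ 482.  -257.8   63.7]
```

View pics/z1.png

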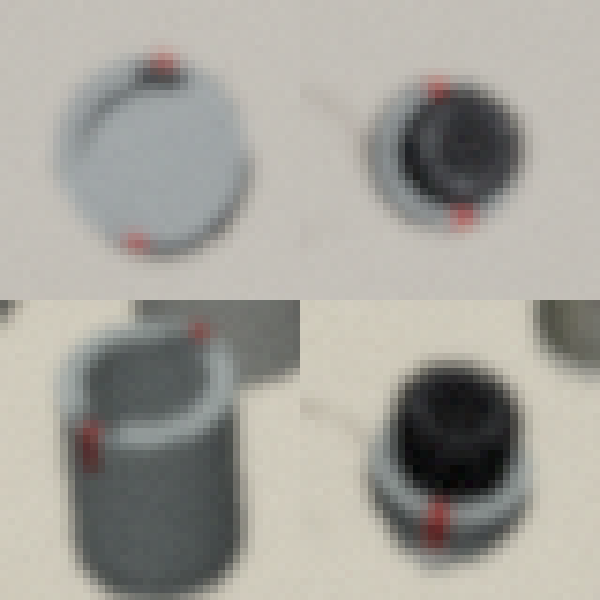

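The crops show the can's red ticks nearly fore and aft, at top view (292,196) and (289,220). The lid's ticks are at (408,201) and (411,218). Next I'll compute centres, angles and obstacle clearances.

```bash
python3 - <<'E'
from h import *
t=load('top'); s=load('scene')
def ang(a,b): d=b-a; return np.arctan2(d[1],d[0])
c=onplane(t,[(288.8,219.6),(292.2,195.6)],95); l=onplane(t,[(411,218.2),(407.9,201.1)],33)
print('can',c.round(1),c.mean(0).round(1),np.linalg.norm(c[1]-c[0]),ang(*c))
print('lid',l.round(1),l.mean(0).round(1),np.linalg.norm(l[1]-l[0]),ang(*l))
# scene: can ticks rim, lid near tick
print('scene can',onplane(s,[(281.5,243),(296.3,230.3)],95).round(1),'lid near',onplane(s,[(397.2,297.5)],34).round(1))
# circle fits: contour of gripless silhouettes via depth points, both views
for n,im,boxes in(('t',t,((291,208,20),(410,210,18))),('s',s,((290,247,28),(399,291,22)))):
  for (x,y,r),(lo,hi),rad in zip(boxes,((88,102),(55,72)),(37,23.5)):
    v,u=np.mgrid[y-r:y+r,x-r:x+r]; P=bydepth(im,np.c_[u.ravel(),v.ravel()])
    q=P[(P[:,2]>lo)&(P[:,2]<hi)][:,:2].astype(np.float32); (cx,cy),R=cv2.minEnclosingCircle(q)
    print(n,len(q),round(cx,1),round(cy,1),round(R,1),'exp',rad, 'z',np.median(P[(P[:,2]>lo)&(P[:,2]<hi)][:,2]))
# obstacles: merged cloud heights near can/lid
A=[]
for im in(t,s):
    v,u=np.mgrid[0:400,0:640]; uv=np.c_[u.ravel(),v.ravel()]; P=bydepth(im,uv); A.append(P[im['depth'].ravel()>0])
P=np.vstack(A)
for nm,C,h in(('can',c.mean(0),120),('lid',l.mean(0),60)):
    q=P[(P[:,2]>h)&(P[:,0]>350)&(P[:,0]<900)]; d=np.hypot(q[:,0]-C[0],q[:,1]-C[1]); a=np.degrees(np.arctan2(q[:,1]-C[1],q[:,0]-C[0]))
    for b in range(-180,180,20):
        k=(a>=b)&(a<b+20)&(d<260)&(d>50)
        if k.sum()>2: print(nm,b,int(np.sort(d[k])[1]),int(q[k,2].max()))
E
```

```text
can [[449.  101.2  95. ]
 [517.7  91.8  95. ]] [483.4  96.5  95. ] 69.35873877279626 -0.1360740673065898
lid [[ 456.3 -261.8   33. ]
 [ 508.1 -253.9   33. ]] [ 482.2 -257.9   33. ] 52.31456001851092 0.1521575142880715
scene can [[453.2 102.8  95. ]
 [521.5  90.8  95. ]] lid near [[ 460.9 -262.4   34. ]]
t 229 483.9 95.7 36.8 exp 37 z 95.02552769478734
t 202 482.6 -259.0 24.0 exp 23.5 z 63.85001522357197
s 207 519.6 79.8 76.7 exp 37 z 94.22087964661989
s 203 512.2 -273.2 58.1 exp 23.5 z 64.11981926588726
can -80 173 173
can -60 127 174
can -40 110 775
can -20 106 772
can 0 92 771
can 20 95 813
can 40 145 813
can 60 149 366
lid -140 196 139
lid -120 173 142
lid -100 168 816
lid -80 158 816
lid -60 124 731
lid -40 91 792
lid -20 86 789
lid 0 130 788
lid 20 159 775
lid 40 136 174
lid 60 145 173
```

```bash
python3 - <<'E'
from h import *
A=[]
for n in('top','scene'):
    im=load(n); v,u=np.mgrid[0:400,0:640]; uv=np.c_[u.ravel(),v.ravel()]; P=bydepth(im,uv); A.append(P[im['depth'].ravel()>0])
P=np.vstack(A)
def clear(C,yaw,h):
    q=P[(P[:,2]>h)&(P[:,2]<500)&(P[:,0]>420)&(P[:,0]<800)][:,:2]-C
    q=q[np.hypot(*q.T)>45]
    y=np.array([np.cos(yaw),np.sin(yaw)]); x=np.array([y[1],-y[0]])
    dx=np.maximum(abs(q@x)-37.5,0); dy=np.maximum(abs(q@y)-89,0); d=np.hypot(dx,dy)
    i=np.argsort(d)[2]; return round(float(d[i])),(q[i]+C).round()
L=(482.4,-258.2); K=(484,96)
for psi in(-.6,-.7,-.83,-.9,-1,-1.1,-1.2,-1.57): print(psi,'lid',clear(L,psi,88),'ins',clear(K,psi-.3,165),'mid',clear(K,psi-.8,165),'fin',clear(K,psi-1.26,165),'lid low',clear(L,psi,92))
E
```

```text
-0.6 lid (0, array([ 566., -287.])) ins (16, array([584.,  48.])) mid (44, array([578.,  29.])) fin (48, array([581., 121.])) lid low (0, array([ 572., -280.]))
-0.7 lid (0, array([ 572., -286.])) ins (17, array([581.,  37.])) mid (52, array([578.,  29.])) fin (43, array([579., 116.])) lid low (0, array([ 566., -283.]))
-0.83 lid (2, array([ 567., -291.])) ins (22, array([578.,  26.])) mid (51, array([563., 219.])) fin (34, array([593., 143.])) lid low (3, array([ 570., -293.]))
-0.9 lid (8, array([ 567., -291.])) ins (27, array([578.,  27.])) mid (50, array([563., 219.])) fin (29, array([581., 121.])) lid low (8, array([ 567., -291.]))
-1 lid (16, array([ 573., -301.])) ins (35, array([578.,  27.])) mid (50, array([556., 222.])) fin (21, array([590., 135.])) lid low (16, array([ 573., -301.]))
-1.1 lid (24, array([ 564., -285.])) ins (44, array([578.,  29.])) mid (46, array([579., 116.])) fin (15, array([579., 116.])) lid low (24, array([ 564., -285.]))
-1.2 lid (29, array([ 567., -291.])) ins (52, array([578.,  29.])) mid (40, array([579., 116.])) fin (7, array([579., 116.])) lid low (29, array([ 567., -291.]))
-1.57 lid (46, array([ 566., -278.])) ins (47, array([581., 121.])) mid (14, array([579., 116.])) fin (11, array([581., 121.])) lid low (46, array([ 566., -278.]))
```

Request:
step_arm:
  plan:
    - [1, -0.6, -0.74, 0, 0, 0, 0]
    - [1, -0.6, -0.74, 0, 0, 0, 0]
    - [1, -0.6, -0.74, 0, 0, 0, 0]
    - [1, -0.6, -0.74, 0, 0, 0, 0]
    - [1, -0.6, -0.74, 0, 0, 0, 0]
    - [1, -0.6, -0.74, 0, 0, 0, 0]
    - [1, -0.6, -0.74, 0, 0, 0, 0]
    - [1, -0.6, -0.74, 0, 0, 0, 0]
    - [1, -0.6, -0.74, 0, 0, 0, 0]
    - [1, -0.6, -0.74, 0, 0, 0, 0]
    - [1, -0.6, -0.74, 0, 0, 0, 0]
    - [1, -0.6, -0.74, 0, 0, 0, 0]
    - [1, -0.6, -0.74, 0, 0, 0, 0]
    - [1, -0.6, -0.74, 0, 0, 0, 0]
    - [1, -0.6, -0.74, 0, 0, 0, 0]
    - [1, -0.6, -0.74, 0, 0, 0, 0]
    - [1, -0.6, -0.74, 0, 0, 0, 0]
    - [1, -0.6, -0.74, 0, 0, 0, 0]

```text
t: 2.35
ee_pos: [478.4, -255.3, 222.4]
orientation: [-0.643, -3.075, -0.0]
ft_force: [0.4, 0.1, -0.3]
width: 87.9
grasp_force: 0.0
```

Request:
step_arm:
  plan:
    - [1, 0, 0, 0, 0, 0, 1]
    - [1, 0, 0, 0, 0, 0, 1]
    - [1, 0, 0, 0, 0, 0, 1]
    - [1, 0, 0, 0, 0, 0, 1]
    - [1, 0, 0, 0, 0, 0, 1]
    - [1, 0, 0, 0, 0, 0, 1]
    - [1, 0, 0, 0, 0, 0, 1]
    - [1, 0, 0, 0, 0, 0, 1]
    - [1, 0, 0, 0, 0, 0, 1]
    - [1, 0, 0, 0, 0, 0, 1]
    - [1, 0, 0, 0, 0, 0, 1]
    - [1, 0, 0, 0, 0, 0, 1]
    - [1, 0, 0, 0, 0, 0, 1]
    - [1, 0, 0, 0, 0, 0, 1]
    - [1, 0, 0, 0, 0, 0, 1]
    - [1, 0, 0, 0, 0, 0, 1]
    - [1, 0, 0, 0, 0, 0, 1]
    - [1, 0, 0, 0, 0, 0, 0.8]
    - [1, 0, 0, 0, 0, 0, 0]

```text
t: 4.72
ee_pos: [478.2, -253.6, 222.4]
orientation: [-3.003, -0.92, 0.001]
ft_force: [0.3, -0.5, -1.0]
width: 88.0
grasp_force: 0.0
```

```bash
cat >> h.py <<'E'
from scipy.spatial.transform import Rotation as Ro
def rel(x,y,z):
    o=get_obs(); R=Ro.from_rotvec(o['orientation']).as_matrix(); d=np.array([x,y,z])-o['ee_pos']
    print('t',round(o['t'],2),'ee',o['ee_pos'].round(1),'yaw',round(np.arctan2(R[1,1],R[0,1]),3),'tilt',R[:2,2].round(4),'q6',round(o['qpos'][5],3),'w',round(o['width'],1),'gf',round(o['grasp_force'],1),'ft',o['ft_force'].round(1))
    print('tool move mm',(R.T@d).round(1),'scale',(R.T@d/50).round(3))
E
python3 -c "
from h import *
rel(482.4,-258.2,80)"
```

```text
t 4.72 ee [ 478.2 -253.6  222.4] yaw -0.976 tilt [-0.0006  0.0003] q6 0.467 w 88.0 gf 0.0 ft [ 0.3 -0.5 -1. ]
tool move mm [  0.9   6.3 142.4] scale [0.019 0.125 2.848]
```

Request:
step_arm:
  plan:
    - [1, 0.02, 0.125, 0.5, 0, 0, 0]
    - [1, 0, 0, 0.7, 0, 0, 0]
    - [1, 0, 0, 0.7, 0, 0, 0]
    - [1, 0, 0, 0.7, 0, 0, 0]
    - [1, 0, 0, 0.5, 0, 0, 0]
    - [1, 0, 0, 0.4, 0, 0, 0]
    - [1, 0, 0, 0.3, 0, 0, 0]
    - [1, 0, 0, 0.2, 0, 0, 0]
    - [1, 0, 0, 0.09, 0, 0, 0]
    - [1, 0, 0, 0, 0, 0, 0]

```text
t: 5.98
ee_pos: [482.9, -258.4, 18.3]
orientation: [3.004, 0.919, 0.0]
ft_force: [0.5, -0.3, 0.3]
width: 87.9
grasp_force: 0.0
```

```bash
python3 -c "
from h import *
rel(482.4,-258.3,18)
t=grab('top');s=grab('scene')
c=lambda im,x,y,r:cv2.resize(im['pixels'][y-r:y+r,x-r:x+r,::-1],(400,400),interpolation=cv2.INTER_CUBIC)
cv2.imwrite('pics/z2.png',np.hstack([c(t,410,205,45),c(s,399,275,55)]))"
```

```text
t 5.97 ee [ 482.9 -258.4   18.3] yaw -0.977 tilt [ 0.0001 -0.0001] q6 0.464 w 87.9 gf 0.0 ft [ 0.5 -0.3  0.3]
tool move mm [-0.3 -0.3  0.3] scale [-0.007 -0.007  0.006]
```

View pics/z2.png

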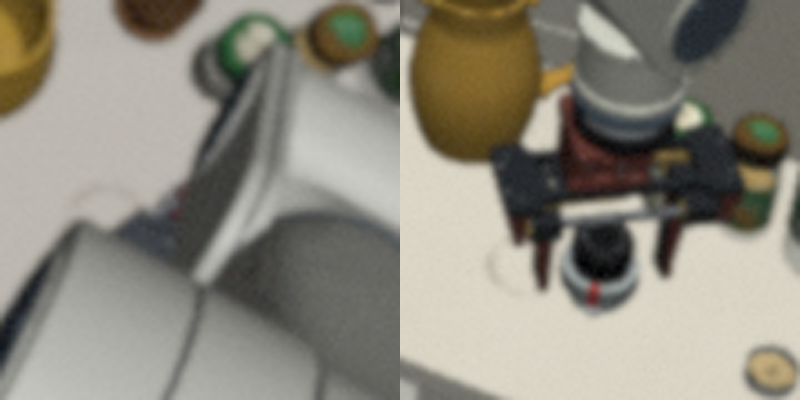

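The fingers straddle the lid's collar symmetrically, and the body clears the spice jars. Closing.

Request:
step_arm:
  plan:
    - [-1, 0, 0, 0, 0, 0, 0]
    - [-1, 0, 0, 0, 0, 0, 0]
    - [-1, 0, 0, 0, 0, 0, 0]
    - [-1, 0, 0, 0, 0, 0, 0]
    - [-1, 0, 0, 0, 0, 0, 0]
    - [-1, 0, 0, 0, 0, 0, 0]

```text
t: 6.82
ee_pos: [482.7, -258.3, 18.3]
orientation: [-3.004, -0.919, 0.0]
ft_force: [-0.9, 1.1, 3.8]
width: 59.4
grasp_force: 30.0
```

Request:
step_arm:
  plan:
    - [-1, 0, 0, -0.2, 0, 0, 0]
    - [-1, 0, 0, -0.5, 0, 0, 0]
    - [-1, 0, 0, -0.8, 0, 0, 0]
    - [-1, 0, 0, -0.8, 0, 0, 0]
    - [-1, 0, 0, -0.8, 0, 0, 0]
    - [-1, 0, 0, -0.5, 0, 0, 0]
    - [-1, 0, 0, 0, 0, 0, 0]

```text
t: 7.7
ee_pos: [483.8, -259.0, 200.3]
orientation: [3.001, 0.918, 0.005]
ft_force: [-0.2, 0.1, -1.3]
width: 59.3
grasp_force: 30.0
```

```bash
python3 -c "
from h import *
rel(484,96,200)
s=grab('scene');t=grab('top')
c=lambda im,x,y,r:cv2.resize(im['pixels'][y-r:y+r,x-r:x+r,::-1],(400,400),interpolation=cv2.INTER_CUBIC)
cv2.imwrite('pics/z3.png',np.hstack([c(t,410,205,45),c(s,399,215,55)]))"
```

```text
t 7.7 ee [ 483.8 -259.   200.3] yaw -0.977 tilt [ 0.0039 -0.0023] q6 0.464 w 59.3 gf 30.0 ft [-0.2  0.1 -1.3]
tool move mm [ 198.7 -294.1   -0.5] scale [ 3.975 -5.882 -0.01 ]
```

View pics/z3.png

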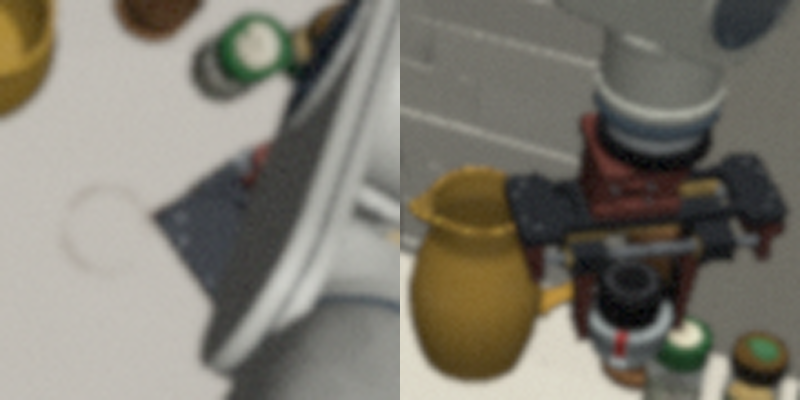

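The lid is held level with the cap on, and its near red mark shows at about (620,340) in the crop. Now I'll carry it over the can and turn by -0.30 rad to align.

Request:
step_arm:
  plan:
    - [-1, 0.2, -0.3, 0, 0, 0, 0]
    - [-1, 0.4, -0.6, 0, 0, 0, 0]
    - [-1, 0.5, -0.7, 0, 0, 0, 0]
    - [-1, 0.5, -0.7, 0, 0, 0, 0]
    - [-1, 0.5, -0.7, 0, 0, 0, 0]
    - [-1, 0.5, -0.7, 0, 0, 0, 0]
    - [-1, 0.5, -0.7, 0, 0, 0, 0]
    - [-1, 0.4, -0.68, 0, 0, 0, 0]
    - [-1, 0.28, -0.5, 0, 0, 0, 0]
    - [-1, 0.2, -0.3, 0, 0, 0, 0]
    - [-1, 0, 0, 0, 0, 0, 0.6]
    - [-1, 0, 0, 0, 0, 0, 0.8]
    - [-1, 0, 0, 0, 0, 0, 0.6]
    - [-1, 0, 0, 0, 0, 0, 0.5]
    - [-1, 0, 0, 0, 0, 0, 0]
    - [-1, 0, 0, 0, 0, 0, 0]

```text
t: 9.8
ee_pos: [482.9, 96.7, 197.8]
orientation: [3.107, 0.461, -0.001]
ft_force: [0.1, 0.8, -1.1]
width: 59.6
grasp_force: 30.0
```

```bash
python3 - <<'E'
from h import *
rel(484,96,125)
s=grab('scene'); p=s['pixels'].astype(int); r,g,b=p[...,0],p[...,1],p[...,2]
m=((r-np.maximum(g,b))>25).astype(np.uint8)
k,l,st,ce=cv2.connectedComponentsWithStats(m)
for i in range(1,k):
    if 150<ce[i][1]<260 and 250<ce[i][0]<330: print(st[i],ce[i].round(1),bydepth(s,ce[i:i+1]).round(1))
im=s['pixels'][150:270,230:350,::-1]; cv2.imwrite('pics/z4.png',cv2.resize(im,(600,600),interpolation=cv2.INTER_CUBIC))
E
```

```text
t 9.8 ee [482.9  96.7 197.8] yaw -1.276 tilt [-0.0007 -0.0001] q6 1.449 w 59.6 gf 30.0 ft [ 0.1  0.8 -1.1]
tool move mm [ 0.9  1.  72.8] scale [0.018 0.02  1.457]
[250 161   6  12  50] [252.7 166.2] [[551.9 248.9 267.7]]
[266 162   6   9  31] [268.1 166.5] [[450.5 119.2 366.7]]
[274 171   5   3  15] [276. 172.] [[464.6 105.9 344.5]]
[283 173   2   1   2] [283.5 173. ] [[468.1  84.8 345.5]]
[268 175  12   5  38] [273.7 177.3] [[459.6 111.6 328.8]]
[286 174   1   1   1] [286. 174.] [[470.8  79.  342.4]]
[281 176   7   5  22] [284.4 178.2] [[466.   81.9 330.9]]
[288 186   7   4  22] [291.  187.6] [[630.9 168.7 159.8]]
[306 190   3   1   3] [307. 190.] [[640.6 115.1 161.3]]
[286 193  11   7  32] [291.1 195. ] [[597.  148.7 160.1]]
[300 195  10   7  51] [304.7 197.9] [[608.1 106.1 155.5]]
[298 201   1   1   1] [298. 201.] [[481.9  53.9 251.9]]
[279 211   3   7  19] [280.1 214. ] [[454.5  98.7 209. ]]
[296 230   2   2   4] [296.5 230.5] [[520.4  89.4  95.6]]
[281 243   2   6  12] [281.5 245.5] [[447.5  99.7  91. ]]
```

View pics/z4.png

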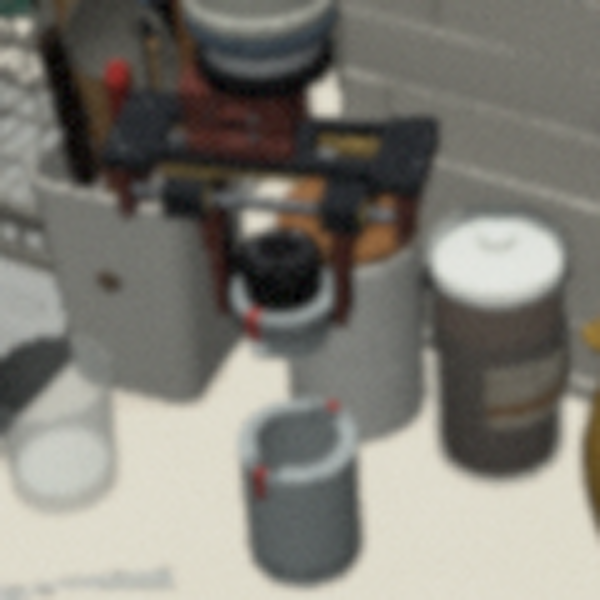

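The lid hangs straight above the can. Its near mark, at (255,322) in the crop, is in line with the can's tick at (260,480). Same-camera depth agrees to about 1 mm. Lowering until just above the mouth, then slowly in.

Request:
step_arm:
  plan:
    - [-1, 0.01, 0.01, 0.3, 0, 0, 0]
    - [-1, 0, 0, 0.5, 0, 0, 0]
    - [-1, 0, 0, 0.4, 0, 0, 0]
    - [-1, 0, 0, 0.25, 0, 0, 0]
    - [-1, 0, 0, 0.1, 0, 0, 0]
    - [-1, 0, 0, 0, 0, 0, 0]

```text
t: 10.6
ee_pos: [483.8, 96.3, 120.5]
orientation: [3.108, 0.46, -0.0]
ft_force: [0.7, 0.2, -0.8]
width: 59.3
grasp_force: 30.0
```

Request:
step_arm:
  plan:
    - [-1, 0, 0, 0.05, 0, 0, 0]
    - [-1, 0, 0, 0.05, 0, 0, 0]
    - [-1, 0, 0, 0.05, 0, 0, 0]
    - [-1, 0, 0, 0, 0, 0, 0]

```text
t: 11.1
ee_pos: [483.7, 96.3, 113.1]
orientation: [3.108, 0.46, -0.0]
ft_force: [0.3, 0.4, -2.0]
width: 59.5
grasp_force: 30.0
```

```bash
python3 -c "
from h import *
rel(483.6,96.5,99.3)"
```

```text
t 11.1 ee [483.7  96.3 113.1] yaw -1.277 tilt [-0.0002 -0.0001] q6 1.449 w 59.5 gf 30.0 ft [ 0.3  0.4 -2. ]
tool move mm [-0.  -0.2 13.8] scale [-0.001 -0.004  0.275]
```

Request:
step_arm:
  plan:
    - [-1, 0, 0, 0.04, 0, 0, 0]
    - [-1, 0, 0, 0.04, 0, 0, 0]
    - [-1, 0, 0, 0.04, 0, 0, 0]
    - [-1, 0, 0, 0, 0, 0, 0]

```text
t: 11.6
ee_pos: [483.7, 96.3, 107.0]
orientation: [3.108, 0.46, -0.001]
ft_force: [-0.7, 0.0, -1.4]
width: 59.2
grasp_force: 30.0
```

Request:
step_arm:
  plan:
    - [-1, 0, 0, 0.04, 0, 0, 0]
    - [-1, 0, 0, 0.04, 0, 0, 0]
    - [-1, 0, 0, 0.04, 0, 0, 0]
    - [-1, 0, 0, 0.02, 0, 0, 0]
    - [-1, 0, 0, 0, 0, 0, 0]
    - [-1, 0, 0, 0, 0, 0, 0]

```text
t: 12.35
ee_pos: [483.9, 96.4, 100.2]
orientation: [-3.108, -0.46, -0.0]
ft_force: [0.0, -0.2, -1.1]
width: 59.3
grasp_force: 30.0
```

Request:
step_arm:
  plan:
    - [-1, 0, 0, 0.012, 0, 0, 0]
    - [-1, 0, 0, 0.008, 0, 0, 0]
    - [-1, 0, 0, 0, 0, 0, 0]
    - [-1, 0, 0, 0, 0, 0, 0]

```text
t: 12.85
ee_pos: [483.8, 96.4, 99.3]
orientation: [-3.108, -0.46, -0.0]
ft_force: [-0.6, -0.0, 1.6]
width: 59.4
grasp_force: 30.0
```

Request:
step_arm:
  plan:
    - [-1, 0, 0, 0, 0, 0, 0.5]
    - [-1, 0, 0, 0, 0, 0, 0.5]
    - [-1, 0, 0, 0, 0, 0, 0.5]
    - [-1, 0, 0, 0, 0, 0, 0]

```text
t: 13.35
ee_pos: [484.0, 96.4, 99.3]
orientation: [-3.136, -0.179, -0.001]
ft_force: [-0.4, 0.1, 1.5]
width: 59.3
grasp_force: 30.0
```

```bash
python3 -c "
from h import *
rel(483.7,96.4,99.3); print(get_obs()['moment'])"
```

```text
t 13.35 ee [484.   96.4  99.3] yaw -1.457 tilt [0.0004 0.0001] q6 1.629 w 59.3 gf 30.0 ft [-0.4  0.1  1.5]
tool move mm [-0.3 -0.  -0. ] scale [-0.006 -0.001 -0.   ]
[ 0.05386364  0.17671485 -0.01903403]
```

Request:
step_arm:
  plan:
    - [-1, 0, 0, 0, 0, 0, 0.5]
    - [-1, 0, 0, 0, 0, 0, 0.5]
    - [-1, 0, 0, 0, 0, 0, 0.5]
    - [-1, 0, 0, 0, 0, 0, 0.5]
    - [-1, 0, 0, 0, 0, 0, 0.5]
    - [-1, 0, 0, 0, 0, 0, 0.5]
    - [-1, 0, 0, 0, 0, 0, 0.5]
    - [-1, 0, 0, 0, 0, 0, 0.5]
    - [-1, 0, 0, 0, 0, 0, 0.5]
    - [-1, 0, 0, 0, 0, 0, 0.5]
    - [-1, 0, 0, 0, 0, 0, 0.5]
    - [-1, 0, 0, 0, 0, 0, 0]

```text
t: 14.85
ee_pos: [484.1, 96.4, 99.3]
orientation: [-3.026, 0.845, -0.001]
ft_force: [0.2, -0.3, 1.9]
width: 59.5
grasp_force: 30.0
```

```bash
cat > m.py <<'E'
from h import *
import sys
rel(483.7,96.4,99.3); print(get_obs()['moment'])
s=grab('scene'); p=s['pixels'].astype(int); r,g,b=p[...,0],p[...,1],p[...,2]
m=((r-np.maximum(g,b))>25).astype(np.uint8)
k,l,st,ce=cv2.connectedComponentsWithStats(m)
for i in range(1,k):
    if 205<ce[i][1]<270 and 265<ce[i][0]<320: print(st[i],ce[i].round(1),bydepth(s,ce[i:i+1]).round(1))
if len(sys.argv)>1: cv2.imwrite('pics/'+sys.argv[1],cv2.resize(s['pixels'][170:290,230:350,::-1],(600,600),interpolation=cv2.INTER_CUBIC))
E
python3 m.py z5.png
```

```text
t 14.85 ee [484.1  96.4  99.3] yaw -2.115 tilt [0.0006 0.0001] q6 2.288 w 59.5 gf 30.0 ft [ 0.2 -0.3  1.9]
tool move mm [-0.3  0.2 -0. ] scale [-0.006  0.004 -0.   ]
[ 0.0373598   0.13987995 -0.01319593]
[280 205   3   3   5] [281.2 205.8] [[465.6 100.  230.2]]
[279 232   3   3   6] [279.8 233.2] [[467.3 115.1 118.2]]
[281 243   2   6  12] [281.5 245.5] [[449.2 100.9  89. ]]
```

View pics/z5.png

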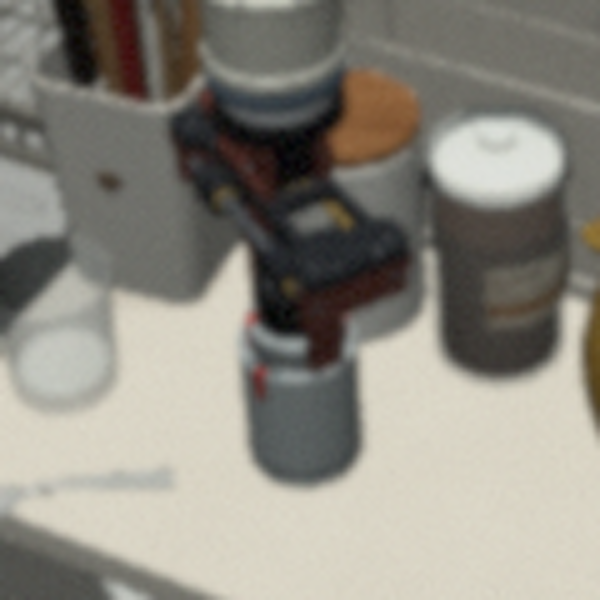

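The lid has turned, with its mark now at (250,322) in the crop, and the can's tick hasn't moved. Turning on to the stop.

Request:
step_arm:
  plan:
    - [-1, 0, 0, 0, 0, 0, 0.3]
    - [-1, 0, 0, 0, 0, 0, 0.3]
    - [-1, 0, 0, 0, 0, 0, 0.3]
    - [-1, 0, 0, 0, 0, 0, 0]

```text
t: 15.4
ee_pos: [484.0, 96.4, 99.3]
orientation: [-2.974, 1.01, -0.0]
ft_force: [0.2, -0.5, 2.8]
width: 59.4
grasp_force: 30.0
```

```bash
python3 m.py
```

```text
t 15.4 ee [484.   96.4  99.3] yaw -2.226 tilt [0.0003 0.0001] q6 2.398 w 59.4 gf 30.0 ft [ 0.2 -0.5  2.8]
tool move mm [-0.2  0.1 -0. ] scale [-0.004  0.003 -0.   ]
[ 0.03701173  0.08705701 -0.05374919]
[280 204   3   4   7] [280.7 205.7] [[466.1 101.9 229.5]]
[279 232   3   2   6] [280.  232.5] [[472.2 117.7 115.8]]
[299 232   1   2   2] [299.  232.5] [[436.6  29.1 181.2]]
[281 243   2   6  12] [281.5 245.5] [[447.4  99.7  91.1]]
```

Request:
step_arm:
  plan:
    - [-1, 0, 0, 0, 0, 0, 0.2]
    - [-1, 0, 0, 0, 0, 0, 0.2]
    - [-1, 0, 0, 0, 0, 0, 0]

```text
t: 15.82
ee_pos: [484.0, 96.4, 99.3]
orientation: [-2.949, 1.081, -0.001]
ft_force: [1.7, -0.1, 4.2]
width: 59.4
grasp_force: 30.0
```

```bash
python3 m.py
```

```text
t 15.82 ee [484.   96.4  99.3] yaw -2.274 tilt [0.0005 0.0001] q6 2.446 w 59.4 gf 30.0 ft [ 1.7 -0.1  4.2]
tool move mm [-0.3  0.2  0. ] scale [-0.006  0.004  0.   ]
[ 0.0191391  -0.08050023 -0.05755591]
[280 205   2   3   4] [280.8 205.8] [[467.  102.5 228.5]]
[279 232   3   2   5] [279.8 232.4] [[472.7 118.7 115.4]]
[280 243   3   6  14] [281.3 245.4] [[447.2 100.2  91.7]]
```

The stop has been reached: about 1.0 rad turned, with a small reaction moment. Releasing, rising to cap height, then regripping.

Request:
step_arm:
  plan:
    - [0.6, 0, 0, 0, 0, 0, 0]
    - [0.6, 0, 0, 0, 0, 0, 0]
    - [0.6, 0, 0, 0, 0, 0, 0]
    - [0.6, 0, 0, 0, 0, 0, 0]
    - [0.6, 0, 0, -0.15, 0, 0, 0]
    - [0.6, 0, 0, -0.2, 0, 0, 0]
    - [0.6, 0, 0, -0.13, 0, 0, 0]
    - [0.6, 0, 0, 0, 0, 0, 0]

```text
t: 16.88
ee_pos: [484.3, 96.5, 124.1]
orientation: [-2.949, 1.08, -0.002]
ft_force: [1.1, 0.2, 0.3]
width: 69.9
grasp_force: 0.0
```

```bash
python3 m.py z6.png
```

```text
t 16.88 ee [484.3  96.5 124.1] yaw -2.273 tilt [0.0017 0.0003] q6 2.445 w 69.9 gf 0.0 ft [1.1 0.2 0.3]
tool move mm [-0.5  0.5 24.8] scale [-0.01   0.01   0.495]
[0.07353281 0.15871263 0.01329688]
[279 232   3   2   5] [279.8 232.4] [[474.4 120.  113.4]]
[296 232   4   2   7] [297.3 232.6] [[494.7  71.  115.8]]
[280 243   3   6  14] [281.3 245.4] [[448.6 101.2  90. ]]
```

View pics/z6.png

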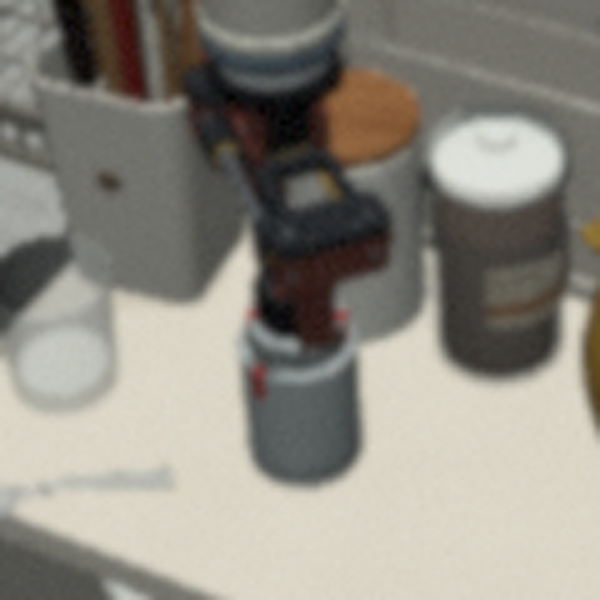

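Both lid marks are visible now, at crop (250,315) and (337,313), about 1.0 rad from the can's ticks. The cap is still on. Gripping the cap.

Request:
step_arm:
  plan:
    - [-1, 0, 0, 0, 0, 0, 0]
    - [-1, 0, 0, 0, 0, 0, 0]
    - [-1, 0, 0, 0, 0, 0, 0]
    - [-1, 0, 0, 0, 0, 0, 0]
    - [-1, 0, 0, 0, 0, 0, 0]
    - [-1, 0, 0, 0, 0, 0, 0]

```text
t: 17.68
ee_pos: [483.8, 96.3, 123.2]
orientation: [2.95, -1.081, -0.0]
ft_force: [0.6, 0.5, 0.3]
width: 46.7
grasp_force: 30.0
```

Request:
step_arm:
  plan:
    - [-1, 0, 0, -0.06, 0, 0, 0]
    - [-1, 0, 0, -0.1, 0, 0, 0]
    - [-1, 0, 0, -0.15, 0, 0, 0]
    - [-1, 0, 0, -0.2, 0, 0, 0]
    - [-1, 0, 0, -0.3, 0, 0, 0]
    - [-1, 0, 0, -0.4, 0, 0, 0]
    - [-1, 0, 0, -0.3, 0, 0, 0]
    - [-1, 0, 0, -0.15, 0, 0, 0]
    - [-1, 0, 0, 0, 0, 0, 0]
    - [-1, 0, 0, 0, 0, 0, 0]

```text
t: 18.92
ee_pos: [483.4, 96.3, 205.7]
orientation: [2.949, -1.08, -0.001]
ft_force: [-0.1, 0.6, -0.1]
width: 46.5
grasp_force: 30.0
```

```bash
python3 m.py z7.png
```

```text
t 18.93 ee [483.4  96.3 205.7] yaw -2.273 tilt [-0.001  -0.0002] q6 2.445 w 46.5 gf 30.0 ft [-0.1  0.6 -0.1]
tool move mm [  0.2  -0.4 106.4] scale [ 0.004 -0.007  2.127]
[ 0.04156524  0.12011252 -0.02183341]
[279 232   2   2   4] [279.5 232.5] [[471.5 119.  115.8]]
[297 232   3   2   6] [298.  232.5] [[498.4  70.7 113.1]]
[280 243   3   6  14] [281.3 245.4] [[446.7  99.9  92.2]]
```

View pics/z7.png

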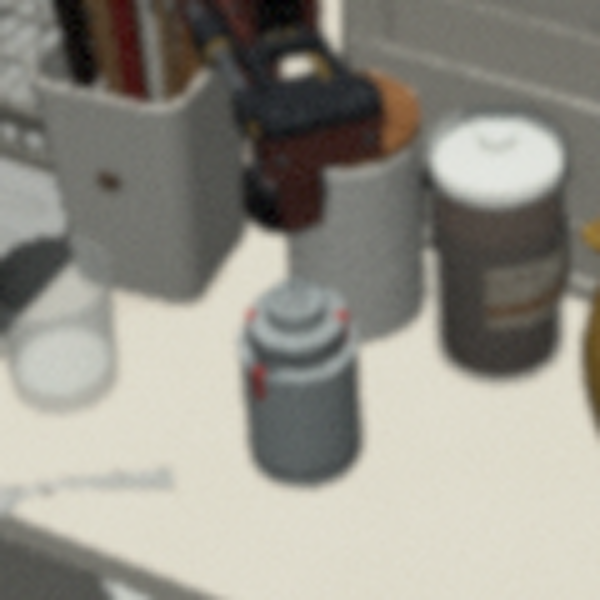

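The cap is in the gripper about 80 mm above the collar, and the sieve sits locked in the upright can. Handing in.

```bash
python3 -c "
from h import *
print(ctrl.close_job())"
```

```text
the job is handed in; nothing more can be done
None
```

The job is handed in (no verdict came back): the sieve top is seated and turned to its stop in the can, and the gripper holds the black cap about 80 mm above the collar, with the can still where it started.

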